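# Find the full sample tin by lifting and slide it onto the collecting pad

## Robot

A 6-joint arm with a two-finger parallel gripper is mounted at the origin on a cart in front of the work surface, level with it; the furniture and walls round the work are solid. World frame = base frame: x ahead of the robot, y to its left, z up, the work surface at z = 0. Lengths are in mm, angles in degrees, forces in N, time in s.
With the tool pointing down it reaches from about 300 to 875 mm from the base axis. Payload 6.4 kg.
Tool frame: the origin (TCP) lies midway between the tips of the shut fingers; the grasp point (between the pads) lies arm.pinch_z behind it (arm.pinch_z is the distance from the TCP to the grasp point, in mm); x points along the fingers, y is the direction in which the jaws open and shut, and the axes are right-handed (so a half turn about x gives the same grasp; the last joint's range is limited). The gripper opens to 88 mm and grips with 3 to 60 N. Pads are 18 mm wide; open, the fingers measure 123 mm over their backs; the gripper's body (75 mm by 187 mm) begins 45 mm behind the grasp point.
Start: joints at [64.555, 10.359, 92.074, -0, 77.567, -11.82], TCP at [135.437, 558.836, 238.714] pointing down, gripper open.
Joint ranges: [-171.53, 171.53], [-51.25, 118.39], [17.06, 147.69], [-65.23, 245.23], [0, 150.52], [-178.68, 178.68]. Speed limits (degrees/s): [147.25, 147.25, 172.46, 180, 180, 180].

## Interface

Orientations are given as [roll, pitch, yaw] about the fixed x, y, z axes, in that order (R = Rz(yaw) Ry(pitch) Rx(roll)).
In Python, from station import observe, snapshot, order, find_in, regions_of, spot_point, arm gives the robot as it stands.
- The arm moves only by the tool send_rows, never from a script. Its argument "increments" is a list of rows, each an object of numbers: "dx", "dy", "dz": the shift along the tool's x, y, z in mm; "twist": the turn about the tool's x in degrees. A call has 1 to 12 rows; each row is the pose to reach, as a shift and turn from the pose measured when the call began, along the tool's axes at that moment; what a row does not reach only later rows make up. A row lasts 1/10 s, in which the tool goes at most 50 mm and 8.59 degrees, less where a joint would pass 70% of its speed; a pose out of reach is approached as far as the arm can. A call with a gripper value outside its range is refused whole. "gripper" is the finger opening in mm, from 0 to 88.1, set as the call begins (left out, the last holds). The fingers move at their own pace and stop on an object; "grip_force" is the grip in N (left out, the last holds). Time passes only in rows, so rows that repeat a pose let the fingers close. It gives the time, the measured TCP pose, the force and the opening at its end, in the units of the state.
- observe(): the state, without advancing time (a new reading comes with each control period).
- snapshot(name): name is "side" or "top" or "wrist"; returns a dict with "image" (420x560x3 uint8, blue, green, red), "fx", "fy", "cx", "cy" (pixels), "k1" (the pictures are not rectified: a ray, as slopes to the right and down, at radius r is drawn at 1 + k1 r^2 times it, then the intrinsics apply), "world_to_cam" (4x4, takes a point from world to camera coordinates); the wrist camera has in their place "hand_eye" (4x4, takes a point from camera to tool coordinates, whose origin is the TCP and whose axes are the tool frame's). Camera axes: x right, y up, looking along -z (the intrinsics and any distortion apply to the point x, -y, -z); pixel columns grow to the right and rows downward; lengths in mm; the calibration is good to about 2 mm. A picture is of the moment at which its call begins: read the wrist's pose just before it. There is no depth.
- order.finish_job(): hands the job in, once; it reports no verdict.
Trained networks look in the newest picture that a camera, given by its name, has taken for a name from the list of things; names that differ only in an ending like _2 or _b are one class to them, and where a whole thing is asked for, a point or a joint stands for the part that bears it (a point fixed in the world has none). Each returns a list of dicts, best first, with "conf" (0 to 1); they miss things now and then, are a little off and sometimes report something else, mostly with a low value. They report only what shows in the picture. A call takes as long as a camera call. They do not tell look-alikes from the thing itself.
- find_in(camera, target): "box" ([left, top, width, height] as shares, 0 to 1, of the picture: columns of its width, rows of its height, round what is visible of it).
- regions_of(camera, target): "pixels" (420x560 bool, what is visible of it) and "box" ([left, top, width, height] as shares, 0 to 1, of the picture: columns of its width, rows of its height, round what is visible of it).
- spot_point(camera, target): "location" ([column, row] as shares, 0 to 1, of the picture: columns of its width, rows of its height: a listed point, or the origin of a listed thing).
The state is a dict: "t": time; "joint_pos": joint angles; "qd": joint speeds; "effort": joint torques, N m; "eef_pos": TCP position; "orientation": TCP orientation; "wrist_force": force on the tool from outside, world axes, zero at the start; "ft_torque": the same for the moment, N m; "grip_width": finger opening in mm.
Only numpy, scipy, OpenCV 4.12 (cv2) and the standard library are available. Lean on these libraries where they do the work, as an engineer would, in place of code of your own. Each camera call takes 0.05 s, during which the arm holds its last target.

## Task

Three identical closed sample tins stand round the grey collecting pad, and one of them is much heavier than the other two. Going from left to right, lift each tin a few centimetres straight up to feel its weight and set it back where it stood; then slide the heavy one along the bench, without lifting it, until it stands wholly on the pad. Leave the two light tins upright in their places and do not disturb the other things on the bench.

Things in the scene. Friction and masses are not known exactly. Their poses are not given: they have to be found in the camera images.
- tin_a_mid (a point): a closed round metal sample tin with a lid, 60 mm diameter (61 mm at the lid), 72 mm high, standing upright; the point is its centre, 36 mm above its underside, z up along its axis. All three tins look alike; two weigh 0.12 to 0.20 kg, one weighs 0.50 to 0.70 kg, and which place that one has changes
- tin_b_mid (a point): another tin, alike in everything that shows (60 mm diameter, 72 mm high); the point is its centre, 36 mm above its underside
- tin_c_mid (a point): another tin, alike in everything that shows (60 mm diameter, 72 mm high); the point is its centre, 36 mm above its underside
- pad_center (a point): collecting pad: thin grey square mat, 120 x 120 mm, flush with the bench (no step), fixed; the point is its middle, at bench height. x points to its far edge, where a fixed metal rail stands (22 mm high, 80 mm long, near face 63 mm from the point); the other edges are open. The tins stand round it: one left (most +y), one on the robot's side (middle in y), one right (most -y)
- vial: bystander: capped specimen vial, 23 mm diameter, 60 mm high, upright, behind the pad to the left; origin at its underside. Beside it a fixed shelf on a pedestal (x from 0.51 m on, y -0.165 to 0.05, board 243 to 265 mm above the bench): keep the wrist clear of it
- vial2: bystander: another such vial, upright, behind the rail of the pad; origin at its underside. To the right of it a fixed open slide box (x from 0.60 m on, y -0.43 to -0.29, lid 117 mm high)
- dropper: bystander: small dropper bottle, 33 mm diameter, 85 mm high, upright, left of the tins; origin at its underside
- block: bystander: clear resin block with an insect, 28 x 44 x 19 mm, lying between the middle and the right tin; origin at its underside
- dish: bystander: closed petri dish, 68 mm diameter, 15 mm high, left of the tins; origin at its underside
- tape: bystander: roll of tape lying flat, 96 mm across, 25 mm high, further left; origin at its underside. Behind it a fixed lidded tub (x from 0.45 m on, y 0.17 to 0.49, 151 mm high)
Things that resemble listed ones, but are neither listed nor needed, are in the scene too. Of the things shaped like the part that bears pad_center, the grey one is meant.

How it is judged:
By the outcome, as a careful person would: the job done as asked, in the order asked, and still so for the second after the job is handed in, with the robot touching nothing.
It also fails if it takes over 72 s, if anything falls off the work surface, if the arm or the gripper's body presses on something with over 40 N, if the wrist force passes 120 N, or if a joint passes its speed limit or range.

## Working session

There is one attempt and no reset: what is moved stays moved. The work goes in short steps, Python scripts to look and compute and a tool call to move; the robot and the scene stay as the last step left them, time stands still between calls to the robot, and variables do not carry over. Pictures are saved under pics/ and viewed, and the job is handed in when it is done.

Besides the shell and the picture viewer there is one more tool, called after "Request:" as a command line: name --argument value ..., lists and objects as JSON in quotes. send_rows: Moves the arm, as the interface text tells. Its arguments: {"type":"object","properties":{"increments":{"type":"array"},"gripper":{"type":"number"},"grip_force":{"type":"number"}},"required":["increments"]}

```bash
ls; mkdir -p pics
python3 - <<'E'
from station import observe, snapshot, arm, find_in, spot_point
import cv2
s=observe(); print({k:s[k] for k in ('t','eef_pos','orientation','wrist_force','grip_width')}, arm.pinch_z)
for c in ('top','side'):
    p=snapshot(c); cv2.imwrite(f'pics/{c}0.png',p['image'])
    for n in ('tin_a_mid','pad_center'):
        print(c,n,[( [round(x*w) for x,w in zip(r['location'],(560,420))],round(r['conf'],2)) for r in spot_point(c,n)])
E
```

```text
pics
{'t': 0.0, 'eef_pos': array([135.21238232, 558.33469417, 237.83120203]), 'orientation': array([-101.08859757,   89.90075712, -114.71282441]), 'wrist_force': array([-0.57483595,  0.02481732, -0.44033108]), 'grip_width': 88.53471567180789} 18.700000000000003
top tin_a_mid [([330, 266], 0.93), ([380, 207], 0.61), ([287, 229], 0.48)]
top pad_center [([326, 218], 0.76), ([417, 254], 0.6)]
side tin_a_mid [([257, 263], 0.63), ([273, 234], 0.39)]
side pad_center [([306, 266], 0.88), ([319, 344], 0.76)]
```

View pics/top0.png

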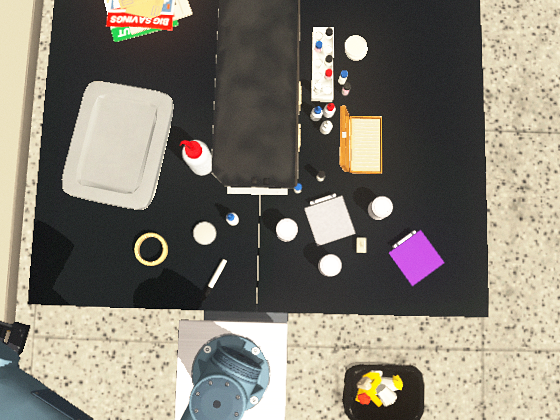

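View pics/side0.png

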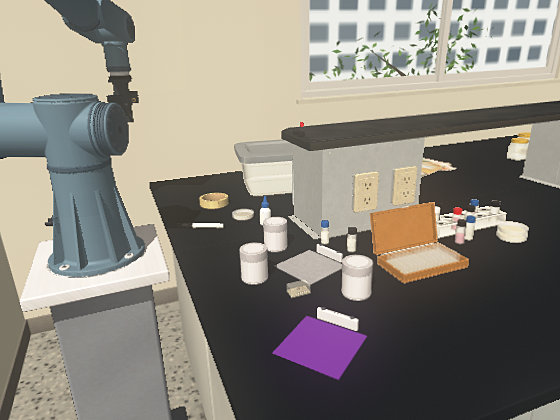

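The top picture shows tins at about (287,229), (330,266) and (380,207). The grey pad is at (330,219) with its rail on the upper edge. The purple mat at (417,257) is the look-alike. Next I measure with both cameras.

```bash
cat > h.py <<'E'
import numpy as np, cv2
from scipy.optimize import least_squares
from scipy.spatial.transform import Rotation as Ro
def proj(p,X,W=None):
    W=np.array(p['world_to_cam']) if W is None else W
    X=np.atleast_2d(X); c=X@W[:3,:3].T+W[:3,3]
    u=c[:,0]/-c[:,2]; v=-c[:,1]/-c[:,2]; f=1+p['k1']*(u*u+v*v)
    return np.c_[p['fx']*u*f+p['cx'],p['fy']*v*f+p['cy']]
def unproj(p,uv,z,W=None):
    g=least_squares(lambda a:(proj(p,[a[0],a[1],z],W)[0]-uv),[500,0]); return g.x
def tool_R(s): return Ro.from_euler('xyz',s['orientation'],degrees=True).as_matrix()
def wristW(p,s):
    T=np.eye(4);T[:3,:3]=tool_R(s);T[:3,3]=s['eef_pos']
    return np.linalg.inv(T@np.array(p['hand_eye']))
def cyl_pts(x,y,r=30,h=72):
    a=np.linspace(0,2*np.pi,72,endpoint=False)
    return np.vstack([np.c_[x+r*np.cos(a),y+r*np.sin(a),np.full(72,zz)] for zz in (0,h)])
def cyl_mask(p,x,y,r=30,h=72,W=None):
    m=np.zeros((420,560),np.uint8); hull=cv2.convexHull(proj(p,cyl_pts(x,y,r,h),W).astype(np.float32))
    cv2.fillConvexPoly(m,np.round(hull*16).astype(np.int32),1,shift=4); return m
def cyl_box(p,x,y,r=30,h=72,W=None):
    q=proj(p,cyl_pts(x,y,r,h),W); return np.r_[q.min(0),q.max(0)]
def fit_box(p,b,r=30,h=72,W=None,x0=(500,-100)):
    return least_squares(lambda a:cyl_box(p,a[0],a[1],r,h,W)-b,x0)
def pbox(b): return np.array([b[0]*560,b[1]*420,(b[0]+b[2])*560,(b[1]+b[3])*420])
E
python3 - <<'E'
from station import *
from h import *
np.set_printoptions(precision=1,suppress=True)
for c in ('top','side'):
    p=snapshot(c)
    for n,r,h in (('tin_a_mid',30.3,72),('vial',11.5,60),('dropper',16.5,85),('dish',34,15),('tape',48,25)):
        for d in regions_of(c,n):
            b=pbox(d['box']); g=fit_box(p,b,r,h); print(c,n,round(d['conf'],2),b,g.x,'res',np.sqrt(2*g.cost))
    for d in spot_point(c,'block'): print(c,'block',d['conf'],unproj(p,np.array(d['location'])*[560,420],0))
    for d in regions_of(c,'pad_center'):
        m=d['pixels'].astype(np.uint8); cs=max(cv2.findContours(m,0,2)[0],key=cv2.contourArea)
        q=cv2.boxPoints(cv2.minAreaRect(cs)) if c=='top' else cv2.approxPolyDP(cs,6,True)[:,0]
        P=np.array([unproj(p,a,0) for a in q]); print(c,'pad',d['conf'],q.tolist(),P.tolist(),P.mean(0))
p=snapshot('top');print(cyl_box(p,500,-100))
i=cv2.resize(p['image'][160:310,180:460],None,fx=2.8,fy=2.8,interpolation=2);cv2.imwrite('pics/crop1.png',i)
p=snapshot('side')
i=cv2.resize(p['image'][190:390,200:480],None,fx=2.8,fy=2.8,interpolation=2);cv2.imwrite('pics/crop2.png',i)
E
```

```text
top tin_a_mid 0.87 [320.1 256.4 341.2 276. ] [ 318.4 -280.3] res 2.1034908007310236
top dropper 0.58 [224.5 209.2 240.2 226.9] [451.    8.3] res 2.7265717112383947
top dish 0.67 [194.9 222.6 217.6 243.2] [408.6  87.7] res 1.9022300264111864
top dish 0.62 [297.  180.9 302.4 194.9] [ 551.8 -187.3] res 13.940751686247225
top tape 0.78 [132.1 234.6 170.9 262.7] [356.6 247.8] res 4.765961152915627
top block 0.65 [ 388.1 -364.5]
top pad 0.89 [[386.270751953125, 250.96945190429688], [417.85809326171875, 226.81442260742188], [445.0218505859375, 262.3362731933594], [413.43450927734375, 286.4913024902344]] [[369.4788474464356, -450.1926166086802], [444.32521547226264, -545.4215901750258], [339.8418869794094, -626.7772179226682], [266.15800769114503, -531.5510644104978]] [ 355.  -538.5]
top pad 0.74 [[301.54742431640625, 204.25547790527344], [339.44525146484375, 190.4744415283203], [355.00732421875, 233.2700653076172], [317.1094970703125, 247.0511016845703]] [[503.3472918478858, -194.476769316989], [548.4060474061217, -308.07885802849523], [420.0290163350377, -356.2045978038144], [375.885449799
[... 484 characters left out ...]
8.4] [360.5 261.4] res 3.1412618532229657
side block 0.82 [ 371.7 -388. ]
side pad 0.86 [[341, 254], [319, 244], [277, 266], [310, 283], [340, 268]] [[550.5841172354977, -260.15169033883257], [527.629979040743, -186.5246666383958], [385.3231951225682, -251.90324738937974], [422.10367517942115, -352.93662424597903], [513.3954882963719, -321.19107520520396]] [ 479.8 -274.5]
side pad 0.71 [[320, 307], [274, 354], [338, 378], [365, 336], [353, 317]] [[400.70306022873575, -442.47211952929615], [270.0063072664196, -532.6840638535875], [340.0629406326469, -621.9542590193537], [432.0144460884836, -552.8943429495811], [442.0114173693871, -496.55235662949315]] [ 377.  -529.3]
[259.5 190.8 280.3 214.4]
```

View pics/crop1.png

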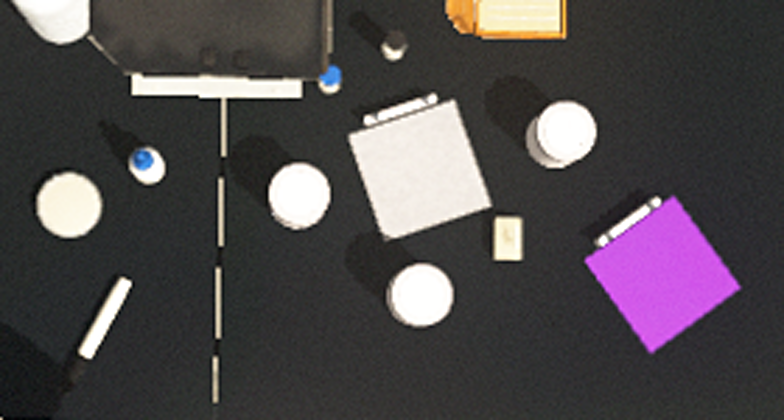

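View pics/crop2.png

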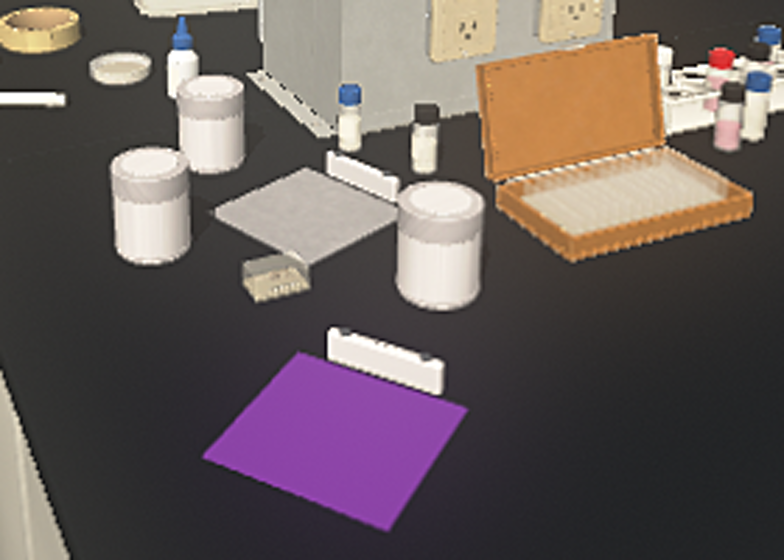

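Run:
```python
from station import *
from h import *
np.set_printoptions(precision=1,suppress=True)
t=snapshot('top');s=snapshot('side')
T={'L':(268,163,330,230),'M':(387,262,454,328),'R':(526,100,597,168)}
S={'L':(178,75,244,172),'M':(111,147,191,264),'R':(397,181,485,309)}
for k in T:
    a=np.array(T[k])/2.8+[180,160]*2; b=np.array(S[k])/2.8+[200,190]*2
    for p,q in ((t,a),(s,b)):
        g=fit_box(p,q,30.3,72); print(k,g.x,np.sqrt(2*g.cost), g.fun)
    g=least_squares(lambda x:np.r_[cyl_box(t,*x,30.3)-a,cyl_box(s,*x,30.3)-b],[450,-200]);print(k,'joint',g.x)
P=np.array([unproj(t,np.array(c)/2.8+[180,160],0) for c in ((348,133),(456,100),(491,206),(387,240))]);print(P,P.mean(0))
P2=np.array([unproj(s,np.array(c)/2.8+[200,190],0) for c in ((306,168),(214,212),(310,264))]);print(P2)
for nm,Pc in(('far',P[1]-P[0]),('L',P[0]-P[3]),('R',P[1]-P[2])): print(nm,np.hypot(*Pc),np.degrees(np.arctan2(Pc[1],Pc[0])))
P=np.array([unproj(t,np.array(c)/2.8+[180,160],19) for c in ((494,216),(523,216),(523,262),(494,262))]);print('block',P,P.mean(0))
for n,c,z in(('vial',(331,75),60),('vial2',(396,40),60),('dropper',(142,160),85)): print(n,unproj(t,np.array(c)/2.8+[180,160],z))
print(P2[1]-P2[0],P2[2]-P2[1])
```

```text
L [ 420.  -150.6] 0.9859115656677786 [ 0.5  0.5 -0.4 -0.5]
L [ 420.9 -153.6] 1.1247229961676815 [-0.6 -0.6  0.6  0.4]
L joint [ 420.9 -151.4]
M [ 320.9 -278.9] 1.4684089731240213 [ 0.3  1.  -0.3 -1. ]
M [ 321.4 -280.7] 0.6507431724384143 [-0.4 -0.3  0.4  0.2]
M joint [ 321.4 -279.5]
R [ 493.1 -424.9] 0.505334127050307 [ 0.1  0.3 -0.1 -0.4]
R [ 492.9 -425.9] 0.5045524401395156 [-0.2 -0.4  0.2  0.3]
R joint [ 493.2 -425.3]
[[ 493.7 -202.9]
 [ 532.7 -318.6]
 [ 419.2 -357.3]
 [ 380.  -246.7]] [ 456.4 -281.4]
[[ 489.8 -207.6]
 [ 384.6 -250. ]
 [ 421.2 -358.4]]
far 122.03676113839285 -71.38617358031597
L 121.91226085036996 21.062945486726953
R 119.9384603136308 18.824389660140753
block [[ 407.  -357.8]
 [ 407.8 -388.4]
 [ 359.3 -388.8]
 [ 358.5 -358.2]] [ 383.1 -373.3]
vial [ 546. -181.]
vial2 [ 584.8 -248. ]
dropper [449.1  10. ]
[-105.2  -42.5] [  36.6 -108.3]
```

The two cameras agree within 3 mm:

| Thing | x | y | Other |
|---|---|---|---|
| Left tin | 421 | -151 | |
| Middle tin | 321 | -280 | |
| Right tin | 493 | -425 | |
| Grey pad | 456 | -281 | yaw about 19.5° |

The measured pad side is 120 to 122 mm, which matches the given size.

```bash
cat > go.py <<'E'
import sys
from station import *
from h import *
np.set_printoptions(precision=2,suppress=True)
# usage: go.py x y z jawdeg : tool-frame shift to reach TCP
s=observe();R=tool_R(s);p=np.array(s['eef_pos'])
print('t',s['t'],'p',p,'w',s['grip_width'],'F',s['wrist_force'],'q',np.array(s['joint_pos']))
ja=np.degrees(np.arctan2(R[1,1],R[0,1]));print('jaw az',ja,'toolx',R[:,0],'z az',np.degrees(np.arctan2(R[1,2],R[0,2])))
if len(sys.argv)>3:
    x=[float(a) for a in sys.argv[1:]]
    print('d tool',R.T@(np.array(x[:3])-p),'dist',np.linalg.norm(np.array(x[:3])-p))
    if len(x)>3:
        d=(ja-x[3]+90)%180-90; print('twist',d)
E
python3 go.py 421 -151 200 -75
```

```text
t 1.3 p [135.42 558.84 238.71] w 88.27598779551228 F [-0.14  0.45  0.11] q [ 64.56  10.36  92.07   0.    77.57 -11.82]
jaw az 76.3759276647846 toolx [-0. -0. -1.] z az -13.62407234054781
d tool [  38.71 -622.6   444.74] dist 766.1074809444806
twist -28.624072335215402
```

Request:
send_rows --increments '[{"dx":10,"dy":-310,"dz":222,"twist":-14},{"dx":10,"dy":-310,"dz":222,"twist":-14},{"dx":10,"dy":-310,"dz":222,"twist":-14},{"dx":10,"dy":-310,"dz":222,"twist":-14},{"dx":10,"dy":-310,"dz":222,"twist":-14},{"dx":10,"dy":-310,"dz":222,"twist":-14},{"dx":10,"dy":-310,"dz":222,"twist":-14},{"dx":30,"dy":-622,"dz":445,"twist":-28.6},{"dx":30,"dy":-622,"dz":445,"twist":-28.6},{"dx":30,"dy":-622,"dz":445,"twist":-28.6},{"dx":30,"dy":-622,"dz":445,"twist":-28.6},{"dx":30,"dy":-622,"dz":445,"twist":-28.6}]' --gripper 88

```text
t: 2.5
eef_pos: [351.0, 25.6, 218.8]
orientation: [-24.1, 89.9, -9.1]
wrist_force: [1.3, -0.1, 0.2]
grip_width: 87.9
```

```bash
python3 go.py 421 -151 180 105
```

```text
t 2.5 p [350.98  25.62 218.85] w 87.91106480261423 F [ 1.34 -0.13  0.17] q [ -15.39  -20.49  122.84    0.01   77.53 -120.37]
jaw az 104.975323465148 toolx [ 0. -0. -1.] z az 14.975421108656572
d tool [  39.06 -188.68   21.92] dist 193.92214571656783
twist -0.024676534852005716
```

Request:
send_rows --increments '[{"dx":39,"dy":-189,"dz":22},{"dx":39,"dy":-189,"dz":22},{"dx":39,"dy":-189,"dz":22},{"dx":39,"dy":-189,"dz":22},{"dx":39,"dy":-189,"dz":22},{"dx":39,"dy":-189,"dz":22}]'

```text
invalid input at $.increments[0]: expected keys dx, dy, dz, twist
```

```bash
python3 - <<'E'
from station import *
from h import *
np.set_printoptions(precision=1,suppress=True)
s=observe();p=snapshot('wrist');W=wristW(p,s)
im=p['image'].copy()
for x,y in((421,-151.4),(321.4,-279.5)):
    q=proj(p,cyl_pts(x,y,30.3),W)
    for k in (q[:72],q[72:]): cv2.polylines(im,[np.round(k).astype(int)],True,(0,0,255),1)
cv2.imwrite('pics/w1.png',im)
E
python3 go.py 421 -151 26 105
```

```text
t 2.55 p [353.39  18.6  218.97] w 88.181891647546 F [ 0.3  -2.67  0.49] q [ -16.23  -20.19  122.62   -0.22   77.33 -120.73]
jaw az 104.54965879130538 toolx [ 0. -0. -1.] z az 14.550199479618753
d tool [ 193.99 -180.1    22.49] dist 265.6534409104149
twist -0.45034120869462413
```

View pics/w1.png

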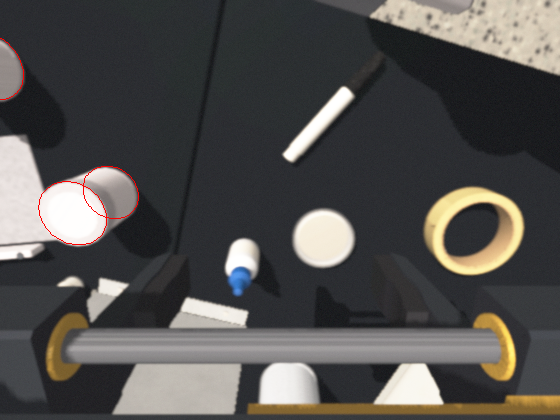

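The wrist picture shows the left tin at about (85,210), and the outline predicted from the fit lies exactly on it. The dropper (240,265) and dish (323,238) are clear. I continue above the left tin.

Request:
send_rows --increments '[{"dx":39,"dy":-180,"dz":22.5,"twist":-0.4},{"dx":39,"dy":-180,"dz":22.5,"twist":-0.4},{"dx":39,"dy":-180,"dz":22.5,"twist":-0.4},{"dx":39,"dy":-180,"dz":22.5,"twist":-0.4},{"dx":39,"dy":-180,"dz":22.5,"twist":-0.4},{"dx":39,"dy":-180,"dz":22.5,"twist":-0.4},{"dx":39,"dy":-180,"dz":22.5,"twist":-0.4}]'

```text
t: 3.25
eef_pos: [420.2, -149.1, 181.1]
orientation: [-71.7, 89.7, -56.7]
wrist_force: [-1.2, 0.6, 0.2]
grip_width: 88.0
```

```bash
python3 go.py 421 -151.5 26 105
```

```text
t 3.25 p [ 420.25 -149.12  181.05] w 88.02339710890993 F [-1.23  0.63  0.24] q [ -34.77   -3.18  113.44   -0.12   69.46 -139.72]
jaw az 104.98668215725554 toolx [ 0. -0. -1.] z az 14.987140368091332
d tool [155.06  -1.73  -0.14] dist 155.072992107643
twist -0.013317842744456243
```

Request:
send_rows --increments '[{"dx":40,"dy":-1.7,"dz":0,"twist":0},{"dx":80,"dy":-1.7,"dz":0,"twist":0},{"dx":115,"dy":-1.7,"dz":0,"twist":0},{"dx":140,"dy":-1.7,"dz":0,"twist":0},{"dx":155,"dy":-1.7,"dz":0,"twist":0},{"dx":155,"dy":-1.7,"dz":0,"twist":0},{"dx":155,"dy":-1.7,"dz":0,"twist":0}]'

```text
t: 3.95
eef_pos: [421.4, -150.6, 26.9]
orientation: [-68.6, 89.7, -53.5]
wrist_force: [0.1, -0.3, 0.4]
grip_width: 88.2
```

```bash
python3 go.py 421 -151.5 26 105
```

```text
t 3.95 p [ 421.44 -150.62   26.87] w 88.22778709033906 F [ 0.07 -0.29  0.39] q [ -34.85   12.94  118.08   -0.14   48.68 -139.84]
jaw az 105.07635125575082 toolx [ 0. -0. -1.] z az 15.076996165367657
d tool [ 0.87 -0.73 -0.65] dist 1.31399384696765
twist 0.07635125575082213
```

Request:
send_rows --increments '[{"dx":0,"dy":0,"dz":0,"twist":0},{"dx":0,"dy":0,"dz":0,"twist":0},{"dx":0,"dy":0,"dz":0,"twist":0},{"dx":0,"dy":0,"dz":0,"twist":0},{"dx":0,"dy":0,"dz":0,"twist":0},{"dx":0,"dy":0,"dz":0,"twist":0},{"dx":0,"dy":0,"dz":0,"twist":0},{"dx":0,"dy":0,"dz":0,"twist":0}]' --gripper 50 --grip_force 25

```text
t: 4.75
eef_pos: [421.8, -150.8, 27.5]
orientation: [-65.1, 89.6, -50.0]
wrist_force: [-0.7, 1.5, 6.0]
grip_width: 59.2
```

```bash
python3 go.py 421 -151.5 62 105
```

```text
t 4.75 p [ 421.79 -150.78   27.46] w 59.24451412410952 F [-0.65  1.53  6.04] q [ -34.85   12.89  118.04   -0.12   48.73 -139.84]
jaw az 105.0640937704259 toolx [ 0. -0. -1.] z az 15.06492359079518
d tool [-34.54  -0.68  -0.86] dist 34.554473263160595
twist 0.06409377042589881
```

Request:
send_rows --increments '[{"dx":-10,"dy":0,"dz":0,"twist":0},{"dx":-22,"dy":0,"dz":0,"twist":0},{"dx":-34,"dy":0,"dz":0,"twist":0},{"dx":-40,"dy":0,"dz":0,"twist":0},{"dx":-40,"dy":0,"dz":0,"twist":0},{"dx":-40,"dy":0,"dz":0,"twist":0},{"dx":-40,"dy":0,"dz":0,"twist":0},{"dx":-40,"dy":0,"dz":0,"twist":0}]'

```text
t: 5.55
eef_pos: [421.3, -150.3, 67.0]
orientation: [-67.8, 89.7, -52.7]
wrist_force: [-0.1, -0.1, -0.6]
grip_width: 59.4
```

```bash
python3 go.py
python3 - <<'E'
from station import *
import cv2
p=snapshot('side');cv2.imwrite('pics/s2.png',cv2.resize(p['image'][120:330,180:460],None,fx=2.8,fy=2.8))
for i in range(6):
    snapshot('top'); s=observe(); print(s['t'],s['wrist_force'],s['eef_pos'][2])
E
```

```text
t 5.55 p [ 421.27 -150.34   66.98] w 59.38445279397449 F [-0.06 -0.08 -0.63] q [ -34.84    8.05  117.52   -0.11   54.15 -139.84]
jaw az 105.06204681392464 toolx [ 0. -0. -1.] z az 15.062572869797666
5.65 [-0.32642642 -0.86707967 -0.68610077] 67.04636055970384
5.7 [-0.03201607  0.05750345 -1.31540507] 67.11553739125561
5.75 [ 0.21518856 -0.80159529 -1.51010311] 67.19029295109054
5.8 [-0.17006585 -0.32323305 -1.00710275] 67.26024853264377
5.85 [ 0.29483047 -0.15605048 -1.75143053] 67.31807029218646
5.9 [-0.23180236 -0.07483156 -1.50951552] 67.3581668072754
```

View pics/s2.png

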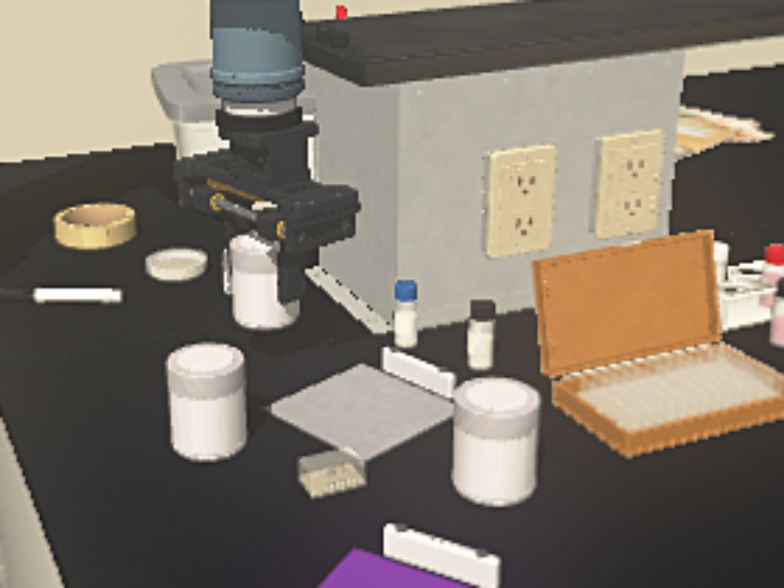

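Lifted, the left tin reads about 1.3 N down, so it is light. I set it back.

Request:
send_rows --increments '[{"dx":12,"dy":0,"dz":0,"twist":0},{"dx":24,"dy":0,"dz":0,"twist":0},{"dx":33,"dy":0,"dz":0,"twist":0},{"dx":37,"dy":0,"dz":0,"twist":0},{"dx":39,"dy":0,"dz":0,"twist":0},{"dx":40,"dy":0,"dz":0,"twist":0},{"dx":40,"dy":0,"dz":0,"twist":0},{"dx":40,"dy":0,"dz":0,"twist":0}]'

```text
t: 6.7
eef_pos: [422.1, -150.9, 27.5]
orientation: [-63.5, 89.6, -48.4]
wrist_force: [0.0, 0.1, -2.0]
grip_width: 59.6
```

```bash
python3 go.py 421.8 -150.8 27 105
```

```text
t 6.7 p [ 422.07 -150.94   27.55] w 59.64531143237351 F [ 0.03  0.1  -2.01] q [ -34.85   12.89  118.02   -0.12   48.71 -139.83]
jaw az 105.06476954336725 toolx [ 0.   -0.01 -1.  ] z az 15.06581863461086
d tool [ 0.55  0.2  -0.22] dist 0.6248054624609162
twist 0.06476954336724816
```

Request:
send_rows --increments '[{"dx":0.6,"dy":0,"dz":0,"twist":0},{"dx":0.6,"dy":0,"dz":0,"twist":0},{"dx":0.6,"dy":0,"dz":0,"twist":0},{"dx":0.6,"dy":0,"dz":0,"twist":0}]'

```text
t: 7.1
eef_pos: [422.1, -151.0, 27.5]
orientation: [-64.2, 89.6, -49.1]
wrist_force: [-2.9, 0.9, 6.6]
grip_width: 59.7
```

Contact is felt (+6.6 N). I release and retreat upward.

Request:
send_rows --increments '[{"dx":0,"dy":0,"dz":0,"twist":0},{"dx":0,"dy":0,"dz":0,"twist":0},{"dx":0,"dy":0,"dz":0,"twist":0},{"dx":0,"dy":0,"dz":0,"twist":0},{"dx":0,"dy":0,"dz":0,"twist":0},{"dx":0,"dy":0,"dz":0,"twist":0},{"dx":-30,"dy":0,"dz":0,"twist":0},{"dx":-75,"dy":0,"dz":0,"twist":0},{"dx":-120,"dy":0,"dz":0,"twist":0},{"dx":-130,"dy":0,"dz":0,"twist":0},{"dx":-130,"dy":0,"dz":0,"twist":0}]' --gripper 88

```text
t: 8.2
eef_pos: [422.8, -151.1, 159.3]
orientation: [-58.1, 89.4, -43.0]
wrist_force: [-0.3, 0.4, -0.1]
grip_width: 88.1
```

```bash
python3 go.py 321.5 -280 156 105
python3 - <<'E'
from station import *
from h import *
s=observe();p=snapshot('wrist');W=wristW(p,s)
im=p['image'].copy()
for x,y in((421.5,-151.4),(321.4,-279.5)):
    q=proj(p,cyl_pts(x,y,30.3),W)
    for k in (q[:72],q[72:]): cv2.polylines(im,[np.round(k).astype(int)],True,(0,0,255),1)
cv2.imwrite('pics/w2.png',im)
E
```

```text
t 8.2 p [ 422.81 -151.12  159.33] w 88.10388759711901 F [-0.29  0.4  -0.09] q [ -34.81   -1.26  114.39   -0.1    66.24 -139.85]
jaw az 105.07445125985724 toolx [ 0.01 -0.01 -1.  ] z az 15.07770585164443
d tool [   3.49  -98.06 -131.36] dist 163.9609284283758
twist 0.07445125985724133
```

View pics/w2.png

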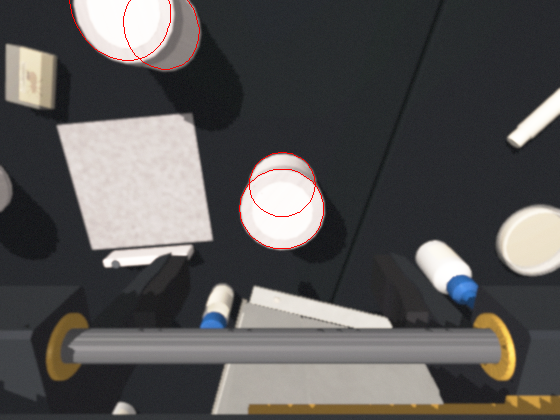

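The left tin stands upright at (282,200), matching the fitted outline. On to the middle tin.

Request:
send_rows --increments '[{"dx":3,"dy":-98,"dz":-131,"twist":10},{"dx":3,"dy":-98,"dz":-131,"twist":10},{"dx":3,"dy":-98,"dz":-131,"twist":10},{"dx":3,"dy":-98,"dz":-131,"twist":10},{"dx":3,"dy":-98,"dz":-131,"twist":10},{"dx":3,"dy":-98,"dz":-131,"twist":10},{"dx":3,"dy":-98,"dz":-131,"twist":10}]'

```text
t: 8.95
eef_pos: [320.9, -277.7, 153.6]
orientation: [-45.2, 89.7, -40.1]
wrist_force: [-0.4, 0.1, -0.2]
grip_width: 88.0
```

```bash
python3 go.py 321.5 -280 26.5 95
```

```text
t 8.95 p [ 320.88 -277.66  153.59] w 88.00829667041587 F [-0.43  0.07 -0.21] q [ -57.06   -4.01  117.76    0.1    65.94 -152.24]
jaw az 95.14377150561927 toolx [ 0. -0. -1.] z az 5.144666356443878
d tool [127.1   -1.88  -0.1 ] dist 127.1151757970791
twist 0.1437715056192701
```

Request:
send_rows --increments '[{"dx":40,"dy":-1.9,"dz":0,"twist":0},{"dx":80,"dy":-1.9,"dz":0,"twist":0},{"dx":110,"dy":-1.9,"dz":0,"twist":0},{"dx":127,"dy":-1.9,"dz":0,"twist":0},{"dx":127,"dy":-1.9,"dz":0,"twist":0},{"dx":127,"dy":-1.9,"dz":0,"twist":0},{"dx":127,"dy":-1.9,"dz":0,"twist":0}]'

```text
t: 9.65
eef_pos: [322.5, -280.4, 27.7]
orientation: [-49.4, 89.6, -44.2]
wrist_force: [-0.7, -0.2, 0.6]
grip_width: 87.6
```

Request:
send_rows --increments '[{"dx":0,"dy":0,"dz":0,"twist":0},{"dx":0,"dy":0,"dz":0,"twist":0},{"dx":0,"dy":0,"dz":0,"twist":0},{"dx":0,"dy":0,"dz":0,"twist":0},{"dx":0,"dy":0,"dz":0,"twist":0},{"dx":0,"dy":0,"dz":0,"twist":0},{"dx":0,"dy":0,"dz":0,"twist":0},{"dx":0,"dy":0,"dz":0,"twist":0}]' --gripper 50 --grip_force 25

```text
t: 10.45
eef_pos: [322.6, -280.3, 28.0]
orientation: [-47.1, 89.6, -41.9]
wrist_force: [-0.4, 1.7, 6.9]
grip_width: 59.5
```

```bash
python3 go.py 321.5 -280 66.5 95
```

```text
t 10.45 p [ 322.58 -280.35   28.01] w 59.471222801311676 F [-0.45  1.75  6.88] q [ -57.08   10.47  121.01    0.15   48.12 -152.37]
jaw az 95.19670784611257 toolx [ 0.01 -0.   -1.  ] z az 5.19822185503122
d tool [-38.5    0.24  -0.85] dist 38.5080138499752
twist 0.19670784611257375
```

Request:
send_rows --increments '[{"dx":-10,"dy":0,"dz":0,"twist":0},{"dx":-22,"dy":0,"dz":0,"twist":0},{"dx":-34,"dy":0,"dz":0,"twist":0},{"dx":-40,"dy":0,"dz":0,"twist":0},{"dx":-40,"dy":0,"dz":0,"twist":0},{"dx":-40,"dy":0,"dz":0,"twist":0},{"dx":-40,"dy":0,"dz":0,"twist":0},{"dx":-40,"dy":0,"dz":0,"twist":0}]'

```text
t: 11.25
eef_pos: [322.1, -279.8, 67.5]
orientation: [-44.8, 89.6, -39.6]
wrist_force: [0.3, 0.4, -1.3]
grip_width: 59.4
```

```bash
python3 go.py
python3 - <<'E'
from station import *
import cv2
for i in range(6):
    p=snapshot('side'); s=observe(); print(s['t'],s['wrist_force'],s['eef_pos'][2],s['grip_width'])
cv2.imwrite('pics/s3.png',cv2.resize(p['image'][120:330,180:460],None,fx=2.8,fy=2.8))
E
```

```text
t 11.25 p [ 322.11 -279.78   67.55] w 59.37064693205954 F [ 0.3   0.43 -1.34] q [ -57.09    5.38  120.47    0.13   53.8  -152.36]
jaw az 95.19816043935106 toolx [ 0. -0. -1.] z az 5.199281340744469
11.3 [-0.8362934  -0.70375465 -1.64334589] 67.58316959892616 59.35566732706596
11.35 [ 0.21396027  0.83246782 -1.19254472] 67.64323500081193 59.61409459749539
11.4 [ 0.35161165 -0.24176654 -0.94483074] 67.69500329238441 59.56653787380962
11.45 [ 0.32518943  0.77966868 -1.07245066] 67.74942768007134 59.5884337196049
11.5 [ 0.65045291 -1.30464314 -0.85896778] 67.80711540215884 59.344699251070026
11.55 [ 0.12091704 -0.07989044 -1.71924082] 67.85334338948809 59.27857192759919
```

View pics/s3.png

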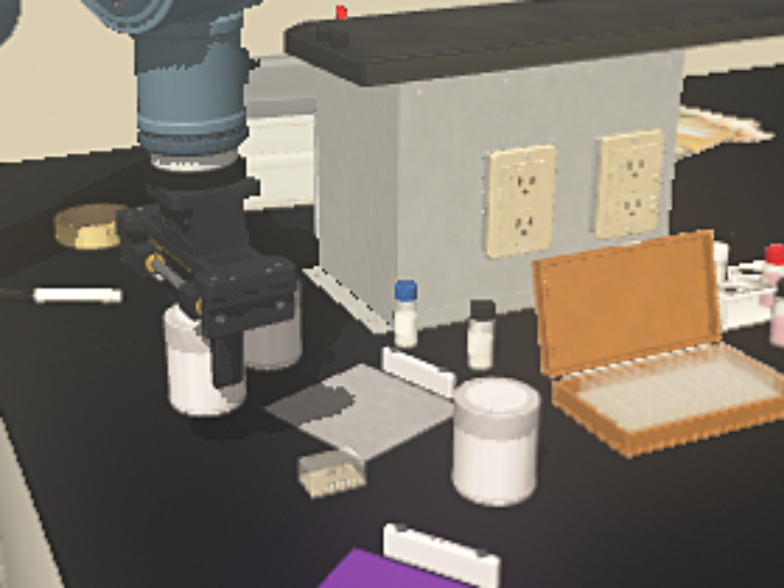

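The middle tin, held about 40 mm up, reads about 1.2 N, so it is light too. I set it back.

Request:
send_rows --increments '[{"dx":12,"dy":0,"dz":0,"twist":0},{"dx":24,"dy":0,"dz":0,"twist":0},{"dx":33,"dy":0,"dz":0,"twist":0},{"dx":37,"dy":0,"dz":0,"twist":0},{"dx":39,"dy":0,"dz":0,"twist":0},{"dx":40.3,"dy":0,"dz":0,"twist":0},{"dx":40.3,"dy":0,"dz":0,"twist":0},{"dx":40.3,"dy":0,"dz":0,"twist":0}]'

```text
t: 12.35
eef_pos: [322.3, -279.9, 28.0]
orientation: [-44.2, 89.7, -39.0]
wrist_force: [-2.4, 3.9, 6.2]
grip_width: 59.3
```

```bash
python3 go.py 322.6 -280.4 27.5 95
```

```text
t 12.35 p [ 322.29 -279.87   27.99] w 59.342137793828776 F [-2.41  3.93  6.24] q [ -57.07   10.47  121.01    0.13   48.21 -152.38]
jaw az 95.21844360982864 toolx [ 0. -0. -1.] z az 5.219356333703549
d tool [ 0.49 -0.55  0.26] dist 0.783276119678685
twist 0.21844360982863975
```

Contact is felt (+6.2 N). I release and go up.

Request:
send_rows --increments '[{"dx":0,"dy":0,"dz":0,"twist":0},{"dx":0,"dy":0,"dz":0,"twist":0},{"dx":0,"dy":0,"dz":0,"twist":0},{"dx":0,"dy":0,"dz":0,"twist":0},{"dx":0,"dy":0,"dz":0,"twist":0},{"dx":0,"dy":0,"dz":0,"twist":0},{"dx":-30,"dy":0,"dz":0,"twist":0},{"dx":-75,"dy":0,"dz":0,"twist":0},{"dx":-120,"dy":0,"dz":0,"twist":0},{"dx":-130,"dy":0,"dz":0,"twist":0},{"dx":-130,"dy":0,"dz":0,"twist":0}]' --gripper 88

```text
t: 13.45
eef_pos: [322.6, -280.6, 159.8]
orientation: [-52.4, 89.4, -47.2]
wrist_force: [0.0, -0.6, -0.6]
grip_width: 87.6
```

```bash
python3 go.py 493 -425.3 156 104
```

```text
t 13.45 p [ 322.57 -280.64  159.81] w 87.6280646966677 F [ 0.03 -0.59 -0.62] q [ -57.09   -4.31  117.22    0.11   66.5  -152.36]
jaw az 95.22224005483939 toolx [ 0.01 -0.01 -1.  ] z az 5.225181967270643
d tool [   6.1  -159.54  156.52] dist 223.5811970334007
twist -8.77775994516061
```

Request:
send_rows --increments '[{"dx":5,"dy":-159,"dz":156.5,"twist":-8.8},{"dx":5,"dy":-159,"dz":156.5,"twist":-8.8},{"dx":5,"dy":-159,"dz":156.5,"twist":-8.8},{"dx":5,"dy":-159,"dz":156.5,"twist":-8.8},{"dx":5,"dy":-159,"dz":156.5,"twist":-8.8},{"dx":5,"dy":-159,"dz":156.5,"twist":-8.8},{"dx":5,"dy":-159,"dz":156.5,"twist":-8.8},{"dx":5,"dy":-159,"dz":156.5,"twist":-8.8}]'

```text
t: 14.25
eef_pos: [491.6, -423.3, 155.4]
orientation: [-59.7, 89.6, -45.7]
wrist_force: [0.0, -0.4, -0.6]
grip_width: 87.8
```

```bash
python3 go.py 493 -425.3 26.5 104
python3 - <<'E'
from station import *
from h import *
s=observe();p=snapshot('wrist');W=wristW(p,s)
im=p['image'].copy()
for x,y in((322,-280),(493.2,-425.3)):
    q=proj(p,cyl_pts(x,y,30.3),W)
    for k in (q[:72],q[72:]): cv2.polylines(im,[np.round(k).astype(int)],True,(0,0,255),1)
cv2.imwrite('pics/w3.png',im)
E
```

```text
t 14.25 p [ 491.61 -423.31  155.36] w 87.77961735430813 F [ 0.04 -0.45 -0.6 ] q [ -51.21   23.78   85.12    0.04   70.7  -155.24]
jaw az 104.01994585246229 toolx [ 0. -0. -1.] z az 14.021146435260208
d tool [128.87  -1.5    0.41] dist 128.8829660608398
twist 0.01994585246228553
```

View pics/w3.png

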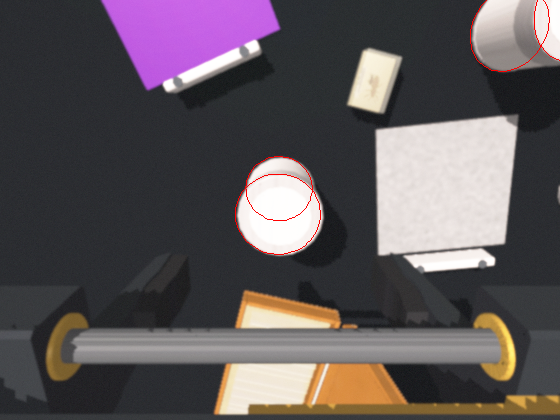

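The right tin at (280,205) matches its outline. I descend and grip.

Request:
send_rows --increments '[{"dx":40,"dy":-1.5,"dz":0.4,"twist":0},{"dx":80,"dy":-1.5,"dz":0.4,"twist":0},{"dx":110,"dy":-1.5,"dz":0.4,"twist":0},{"dx":128,"dy":-1.5,"dz":0.4,"twist":0},{"dx":128,"dy":-1.5,"dz":0.4,"twist":0},{"dx":128,"dy":-1.5,"dz":0.4,"twist":0},{"dx":128,"dy":-1.5,"dz":0.4,"twist":0}]'

```text
t: 15.0
eef_pos: [494.3, -427.0, 30.5]
orientation: [-62.0, 89.3, -48.0]
wrist_force: [0.2, -1.5, 0.6]
grip_width: 88.0
```

Request:
send_rows --increments '[{"dx":0,"dy":0,"dz":0,"twist":0},{"dx":0,"dy":0,"dz":0,"twist":0},{"dx":0,"dy":0,"dz":0,"twist":0},{"dx":0,"dy":0,"dz":0,"twist":0},{"dx":0,"dy":0,"dz":0,"twist":0},{"dx":0,"dy":0,"dz":0,"twist":0},{"dx":0,"dy":0,"dz":0,"twist":0},{"dx":0,"dy":0,"dz":0,"twist":0}]' --gripper 50 --grip_force 30

```text
t: 15.8
eef_pos: [494.1, -425.5, 30.8]
orientation: [-55.6, 89.5, -41.5]
wrist_force: [-2.3, 6.0, 6.6]
grip_width: 59.1
```

Request:
send_rows --increments '[{"dx":-10,"dy":0,"dz":0,"twist":0},{"dx":-22,"dy":0,"dz":0,"twist":0},{"dx":-34,"dy":0,"dz":0,"twist":0},{"dx":-40,"dy":0,"dz":0,"twist":0},{"dx":-40,"dy":0,"dz":0,"twist":0},{"dx":-40,"dy":0,"dz":0,"twist":0},{"dx":-40,"dy":0,"dz":0,"twist":0},{"dx":-40,"dy":0,"dz":0,"twist":0}]'

```text
t: 16.6
eef_pos: [493.5, -424.9, 70.1]
orientation: [-54.4, 89.5, -40.4]
wrist_force: [-0.5, 0.1, -5.5]
grip_width: 59.2
```

```bash
python3 go.py
python3 - <<'E'
from station import *
import cv2
for i in range(6):
    p=snapshot('side'); s=observe(); print(s['t'],s['wrist_force'],s['eef_pos'][2],s['grip_width'])
cv2.imwrite('pics/s4.png',cv2.resize(p['image'][120:330,180:460],None,fx=2.8,fy=2.8))
E
```

```text
t 16.6 p [ 493.46 -424.92   70.12] w 59.227598370379056 F [-0.46  0.06 -5.46] q [ -51.2    30.04   87.15    0.1    62.36 -155.27]
jaw az 104.0254666820779 toolx [ 0.01 -0.01 -1.  ] z az 14.027194685589679
16.65 [ 0.60205116  0.15568288 -6.70394212] 70.17166787486829 59.23405953886335
16.7 [-0.2782445  -0.40716725 -5.70267022] 70.28421848786617 59.60433434305422
16.75 [-0.72209946  1.25530469 -5.98545036] 70.38215444734621 59.67355963549339
16.8 [ 0.21292186 -0.06634998 -6.65173879] 70.52397162191697 59.28225130578094
16.85 [ 0.51835258 -0.23560441 -6.50427002] 70.5997008894917 59.04233125139079
16.9 [ 0.37813888 -0.3082395  -7.60185257] 70.68499550115453 59.43744102299283
```

View pics/s4.png

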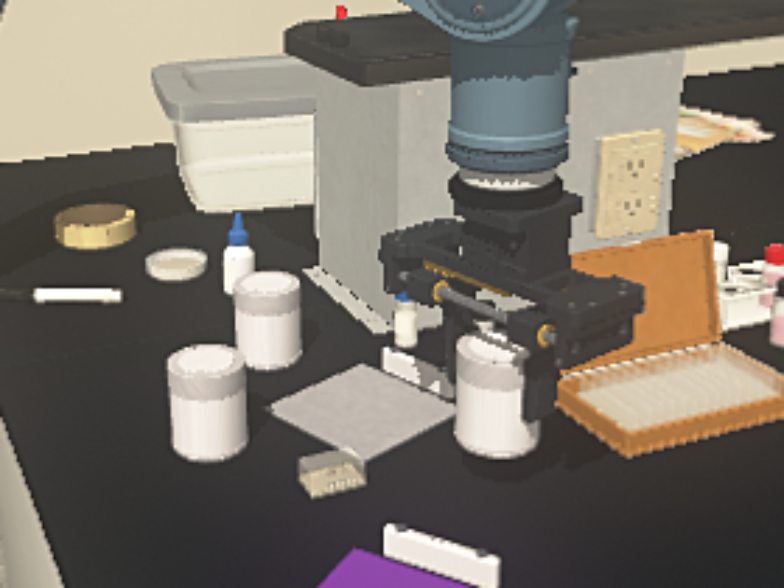

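The right tin reads about 6.4 N (about 0.65 kg), so it is the heavy one. I set it back where it stood.

Request:
send_rows --increments '[{"dx":12,"dy":0,"dz":0,"twist":0},{"dx":24,"dy":0,"dz":0,"twist":0},{"dx":33,"dy":0,"dz":0,"twist":0},{"dx":37,"dy":0,"dz":0,"twist":0},{"dx":39,"dy":0,"dz":0,"twist":0},{"dx":40,"dy":0,"dz":0,"twist":0},{"dx":40,"dy":0,"dz":0,"twist":0},{"dx":40,"dy":0,"dz":0,"twist":0}]'

```text
t: 17.7
eef_pos: [494.4, -425.9, 31.0]
orientation: [-56.6, 89.4, -42.6]
wrist_force: [0.2, 0.3, -6.2]
grip_width: 59.5
```

```bash
python3 go.py 494 -425.5 30.5 104
```

```text
t 17.7 p [ 494.4  -425.89   31.  ] w 59.510409469095634 F [ 0.17  0.31 -6.17] q [ -51.19   33.31   87.53    0.1    58.57 -155.27]
jaw az 104.02794042100729 toolx [ 0.01 -0.01 -1.  ] z az 14.030764334776897
d tool [ 0.49  0.48 -0.3 ] dist 0.7496439466543215
twist 0.027940421007286886
```

Request:
send_rows --increments '[{"dx":0.6,"dy":0.4,"dz":-0.3,"twist":0},{"dx":0.6,"dy":0.4,"dz":-0.3,"twist":0},{"dx":0.6,"dy":0.4,"dz":-0.3,"twist":0},{"dx":0.6,"dy":0.4,"dz":-0.3,"twist":0},{"dx":0.6,"dy":0.4,"dz":-0.3,"twist":0}]'

```text
t: 18.2
eef_pos: [494.4, -425.9, 31.0]
orientation: [-56.7, 89.3, -42.7]
wrist_force: [0.4, 0.6, 0.1]
grip_width: 59.2
```

Weight is on the bench now (0 N). I open fully to let it settle, then regrip at low force so that the slide cannot lift it.

Request:
send_rows --increments '[{"dx":0.4,"dy":0,"dz":0,"twist":0},{"dx":0.4,"dy":0,"dz":0,"twist":0},{"dx":0,"dy":0,"dz":0,"twist":0},{"dx":0,"dy":0,"dz":0,"twist":0},{"dx":0,"dy":0,"dz":0,"twist":0},{"dx":0,"dy":0,"dz":0,"twist":0}]' --gripper 80

```text
t: 18.8
eef_pos: [494.4, -425.9, 31.0]
orientation: [-56.9, 89.3, -42.8]
wrist_force: [0.2, -0.0, 0.1]
grip_width: 80.3
```

Request:
send_rows --increments '[{"dx":0,"dy":0,"dz":0,"twist":0},{"dx":0,"dy":0,"dz":0,"twist":0},{"dx":0,"dy":0,"dz":0,"twist":0},{"dx":0,"dy":0,"dz":0,"twist":0},{"dx":0,"dy":0,"dz":0,"twist":0},{"dx":0,"dy":0,"dz":0,"twist":0},{"dx":0,"dy":0,"dz":0,"twist":0},{"dx":0,"dy":0,"dz":0,"twist":0}]' --gripper 50 --grip_force 4

```text
t: 19.6
eef_pos: [494.3, -426.0, 30.9]
orientation: [-57.4, 89.3, -43.4]
wrist_force: [-0.0, -0.8, -1.2]
grip_width: 59.9
```

```bash
python3 go.py 456 -284 30.5 104
```

```text
t 19.6 p [ 494.34 -426.03   30.94] w 59.89804058086435 F [-0.03 -0.81 -1.17] q [ -51.2    33.28   87.59    0.11   58.48 -155.28]
jaw az 104.02042607619647 toolx [ 0.01 -0.01 -1.  ] z az 14.023899150369061
d tool [ -1.01 147.09  -2.78] dist 147.11765446247315
twist 0.020426076196471854
```

Gripping lower means less tipping moment, so I open, go down 14 mm and regrip gently.

Request:
send_rows --increments '[{"dx":0,"dy":0,"dz":0,"twist":0},{"dx":0,"dy":0,"dz":0,"twist":0},{"dx":0,"dy":0,"dz":0,"twist":0},{"dx":0,"dy":0,"dz":0,"twist":0},{"dx":7,"dy":0,"dz":0,"twist":0},{"dx":14,"dy":0,"dz":0,"twist":0},{"dx":14,"dy":0,"dz":0,"twist":0},{"dx":14,"dy":0,"dz":0,"twist":0}]' --gripper 80

```text
t: 20.4
eef_pos: [494.2, -425.8, 16.2]
orientation: [-56.2, 89.4, -42.2]
wrist_force: [0.9, 0.8, 0.4]
grip_width: 79.8
```

Request:
send_rows --increments '[{"dx":0,"dy":0,"dz":0,"twist":0},{"dx":0,"dy":0,"dz":0,"twist":0},{"dx":0,"dy":0,"dz":0,"twist":0},{"dx":0,"dy":0,"dz":0,"twist":0},{"dx":0,"dy":0,"dz":0,"twist":0},{"dx":0,"dy":0,"dz":0,"twist":0},{"dx":0,"dy":0,"dz":0,"twist":0},{"dx":0,"dy":0,"dz":0,"twist":0}]' --gripper 50 --grip_force 4

```text
t: 21.2
eef_pos: [494.3, -426.0, 16.5]
orientation: [-57.0, 89.4, -42.9]
wrist_force: [0.2, -0.8, 0.5]
grip_width: 60.1
```

```bash
python3 go.py 456 -284 17 104
```

```text
t 21.2 p [ 494.31 -426.02   16.48] w 60.11227731181413 F [ 0.2  -0.82  0.48] q [ -51.2    34.54   87.64    0.11   57.19 -155.28]
jaw az 104.02092392786761 toolx [ 0.01 -0.01 -1.  ] z az 14.024066089610237
d tool [ -1.89 147.06  -2.75] dist 147.1015995346728
twist 0.020923927867613656
```

Request:
send_rows --increments '[{"dx":0,"dy":4,"dz":-0.1,"twist":0},{"dx":-0.1,"dy":10,"dz":-0.2,"twist":0},{"dx":-0.2,"dy":16,"dz":-0.3,"twist":0},{"dx":-0.2,"dy":22,"dz":-0.4,"twist":0},{"dx":-0.3,"dy":28,"dz":-0.5,"twist":0},{"dx":-0.3,"dy":34,"dz":-0.6,"twist":0},{"dx":-0.4,"dy":40,"dz":-0.7,"twist":0},{"dx":-0.4,"dy":46,"dz":-0.8,"twist":0},{"dx":-0.5,"dy":52,"dz":-0.9,"twist":0},{"dx":-0.5,"dy":58,"dz":-1.1,"twist":0},{"dx":-0.6,"dy":64,"dz":-1.2,"twist":0},{"dx":-0.6,"dy":68,"dz":-1.3,"twist":0}]'

```text
t: 22.4
eef_pos: [476.6, -360.0, 16.6]
orientation: [-57.4, 89.3, -43.4]
wrist_force: [0.3, -4.4, 1.6]
grip_width: 60.0
```

```bash
python3 go.py 456 -284 16.5 104;python3 - <<'E'
from station import *
import cv2
p=snapshot('side')
cv2.imwrite('pics/s5.png',cv2.resize(p['image'][120:330,180:460],None,fx=2.8,fy=2.8))
E
```

```text
t 22.4 p [ 476.6  -360.02   16.64] w 59.971018681895735 F [ 0.32 -4.35  1.61] q [ -48.47   29.05   96.45    0.07   53.85 -152.54]
jaw az 104.02859387990306 toolx [ 0.01 -0.01 -1.  ] z az 14.031970063572208
d tool [-0.63 78.74 -1.55] dist 78.76191693470498
twist 0.028593879903056063
```

View pics/s5.png

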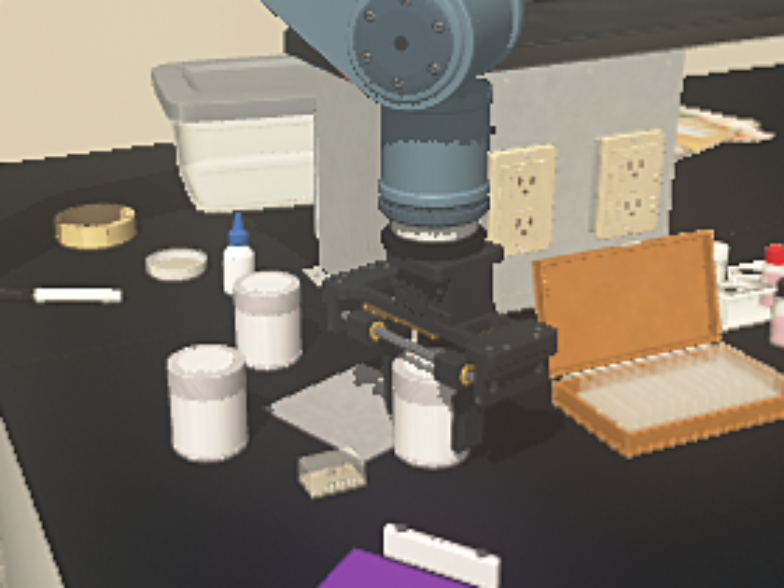

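The tin is sliding upright and the block is untouched. I finish the slide.

Request:
send_rows --increments '[{"dx":0,"dy":6,"dz":-0.1,"twist":0},{"dx":-0.1,"dy":12,"dz":-0.2,"twist":0},{"dx":-0.2,"dy":18,"dz":-0.3,"twist":0},{"dx":-0.2,"dy":25,"dz":-0.5,"twist":0},{"dx":-0.3,"dy":32,"dz":-0.6,"twist":0},{"dx":-0.4,"dy":39,"dz":-0.7,"twist":0},{"dx":-0.5,"dy":46,"dz":-0.9,"twist":0},{"dx":-0.5,"dy":53,"dz":-1,"twist":0},{"dx":-0.6,"dy":60,"dz":-1.2,"twist":0},{"dx":-0.6,"dy":67,"dz":-1.3,"twist":0},{"dx":-0.7,"dy":74,"dz":-1.5,"twist":0},{"dx":-0.7,"dy":78,"dz":-1.5,"twist":0}]'

```text
t: 23.65
eef_pos: [455.9, -283.5, 16.6]
orientation: [-56.8, 89.4, -42.7]
wrist_force: [2.4, -4.4, 1.9]
grip_width: 60.3
```

Request:
send_rows --increments '[{"dx":0,"dy":2,"dz":0,"twist":0},{"dx":0,"dy":2,"dz":0,"twist":0},{"dx":0,"dy":2,"dz":0,"twist":0}]'

```text
t: 23.95
eef_pos: [455.2, -281.0, 16.4]
orientation: [-53.3, 89.5, -39.2]
wrist_force: [0.6, -0.8, 5.1]
grip_width: 60.1
```

```bash
python3 go.py 456 -284 16.5 104;python3 - <<'E'
from station import *
from h import *
s=observe();p=snapshot('wrist');W=wristW(p,s)
im=p['image'].copy()
q=proj(p,cyl_pts(s['eef_pos'][0],s['eef_pos'][1],30.3),W)
for k in (q[:72],q[72:]): cv2.polylines(im,[np.round(k).astype(int)],True,(0,0,255),1)
cv2.imwrite('pics/w6.png',im)
E
```

```text
t 23.95 p [ 455.22 -280.96   16.44] w 60.093012931419494 F [ 0.56 -0.79  5.05] q [ -44.43   23.01  105.77    0.06   50.69 -148.52]
jaw az 104.05057282179276 toolx [ 0.01 -0.01 -1.  ] z az 14.052980415841988
d tool [-0.03 -3.14  0.02] dist 3.138937149169937
twist 0.05057282179275546
```

View pics/w6.png

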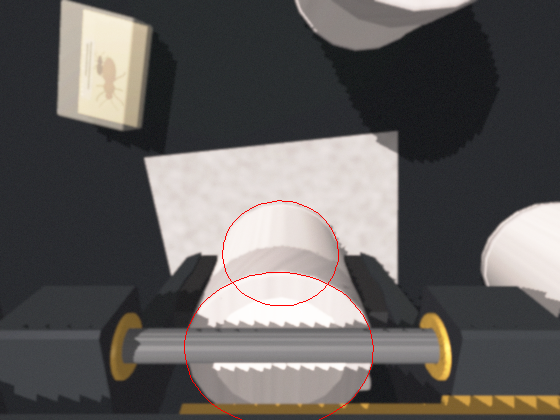

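The tin stands at the pad's middle with grey showing on both sides. I release and go straight up.

Request:
send_rows --increments '[{"dx":0,"dy":0,"dz":0,"twist":0},{"dx":0,"dy":0,"dz":0,"twist":0},{"dx":0,"dy":0,"dz":0,"twist":0},{"dx":0,"dy":0,"dz":0,"twist":0},{"dx":0,"dy":0,"dz":0,"twist":0},{"dx":0,"dy":0,"dz":0,"twist":0},{"dx":-30,"dy":0,"dz":0,"twist":0},{"dx":-75,"dy":0,"dz":0,"twist":0},{"dx":-120,"dy":0,"dz":0,"twist":0},{"dx":-165,"dy":0,"dz":-30,"twist":0},{"dx":-180,"dy":0,"dz":-75,"twist":0},{"dx":-180,"dy":0,"dz":-100,"twist":0}]' --gripper 86

```text
t: 25.2
eef_pos: [356.3, -305.9, 199.3]
orientation: [-62.0, 89.1, -48.0]
wrist_force: [0.9, -0.1, -0.4]
grip_width: 86.0
```

Request:
send_rows --increments '[{"dx":0,"dy":-30,"dz":-30,"twist":0},{"dx":0,"dy":-60,"dz":-60,"twist":0},{"dx":0,"dy":-90,"dz":-90,"twist":0},{"dx":0,"dy":-90,"dz":-90,"twist":0},{"dx":0,"dy":-90,"dz":-90,"twist":0},{"dx":0,"dy":-90,"dz":-90,"twist":0}]'

```text
t: 25.8
eef_pos: [291.2, -414.0, 199.6]
orientation: [-59.2, 89.2, -45.1]
wrist_force: [0.4, -0.3, -0.2]
grip_width: 86.0
```

```bash
python3 go.py;python3 - <<'E'
from station import *
from h import *
t=snapshot('top')
im=t['image'].copy()
for c in ((421.5,-151.4),(322,-280),(455.5,-281)):
    q=proj(t,cyl_pts(*c,30.3))
    for k in (q[:72],q[72:]): cv2.polylines(im,[np.round(k).astype(int)],True,(0,0,255),1)
cv2.imwrite('pics/t7.png',cv2.resize(np.vstack([t['image'][160:290,180:430],im[160:290,180:430]]),None,fx=2.2,fy=2.2,interpolation=2))
s=snapshot('side');cv2.imwrite('pics/s7.png',cv2.resize(s['image'][160:330,180:460],None,fx=2.8,fy=2.8,interpolation=2))
E
```

```text
t 25.8 p [ 291.22 -414.05  199.61] w 85.99881906011436 F [ 0.38 -0.28 -0.23] q [ -68.55    3.22  104.73    0.35   71.29 -172.75]
jaw az 104.0963249941801 toolx [ 0.01 -0.01 -1.  ] z az 14.101609269686941
```

View pics/t7.png

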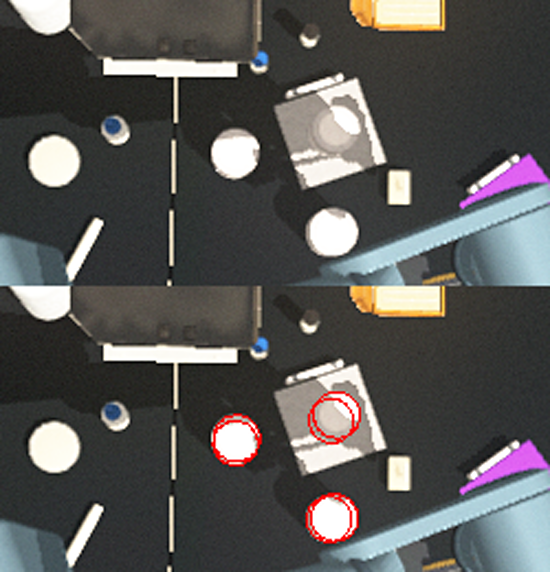

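View pics/s7.png

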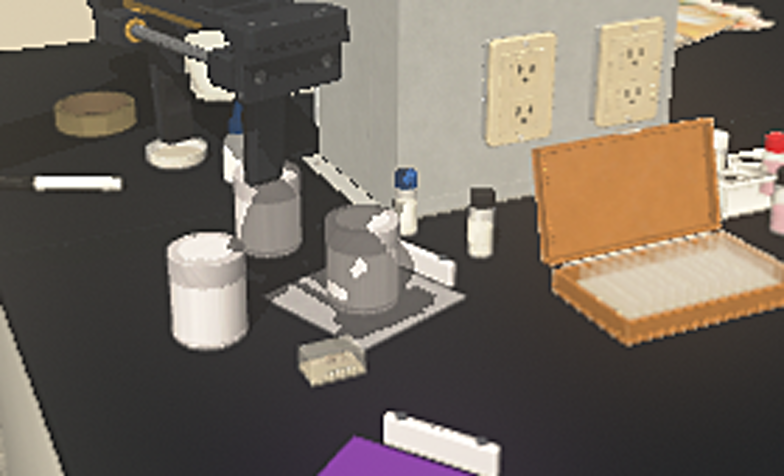

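The pictures show the heavy tin upright in the middle of the grey pad, the light tins on their fitted outlines, and the bystanders in place. The arm touches nothing.

```bash
python3 -c "
from station import *
print(order.finish_job())"
```

```text
the job is handed in; nothing more can be done
None
```

The job is done and handed in at about 26 s of the 72 s allowed. The heavy tin was the right one, and it now stands upright in the middle of the grey pad.

- **Weighing:** I lifted each tin about 40 mm, left to right, and set it back. The left read about 1.3 N, the middle about 1.2 N and the right about 6.4 N (about 0.65 kg).
- **Slide:** I let go of the right tin, then regripped it low at 4 N and pushed it about 150 mm along the bench with the jaws in line with the path. The tool height stayed at 16.4 to 16.6 mm throughout.
- **Last checks:** In the top view the heavy tin is at about (455, -281), against a measured pad centre of (456, -281), with pad showing on all sides. The light tins are upright and on their original outlines to within 1 to 2 mm. The bystanders look unmoved, and the wrist force is near zero with the gripper clear.
- **Disagreements:** No check failed. The networks missed some tins and labelled some things wrongly, so I measured the tins by fitting outlines in the top and side pictures; the two agreed within 3 mm.

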